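# Lock the front panel in its cradle

### The arm

A 6-joint arm with a two-finger parallel gripper is mounted at the origin on the work surface. World frame = base frame: x ahead of the robot, y to its left, z up, the work surface at z = 0. Lengths are in m, angles in rad, forces in N, time in s.
With the tool pointing down it reaches from about 0.275 to 0.775 m from the base axis. Payload 14.6 kg.
Tool frame: the origin (TCP) lies at the very end of the fingers, on their centre line; the grasp point (between the pads) lies 19 mm behind it (grip_point_offset is the distance from the TCP to the grasp point, in m); z points along the fingers, y is the line along which they close (so a half turn about z gives the same grasp; the last joint's range is limited). The gripper opens to 85 mm and grips with 20 to 120 N. Pads are 22 mm wide; open, the fingers measure 114 mm over their backs; the gripper's body (76 mm by 85 mm) begins 54 mm behind the grasp point. The pads swing forward as they close: fully open they stand 13 mm farther back than shut.
Start: joints at [-1.496, 0.263, -0.048, 1.259, 0, 1.415], TCP at [0.12, -0.511, 0.231] pointing down, gripper open.
Joint ranges: [-2.65, 2.65], [-0.89, 1.7], [-1.18, 1.37], [-2.13, 2.11], [-1.35, 1.29], [-3.14, 3.14]. Speed limits (rad/s): [1.89, 1.89, 2.57, 2.79, 3.14, 3.14].

### API

Orientations are given as a rotation vector (axis times angle).
In Python, from cell import state, grab_frame, get_calibration, finish_job, find_in, grip_point_offset gives the robot as it stands.
- The arm moves only by the shell command python3 -m creep 'ROWS'. ROWS is JSON, one flat list of numbers, 7 for each row, row after row: the finger opening in mm, from 0 to 85.4, then the shift along the tool's x, y, z in units of 50 mm (1.0 is 50 mm), then the turn, a rotation vector about the tool's x, y, z in degrees. In form: [claw, x, y, z, ax, ay, az, claw, x, y, z, ax, ay, az, ...]. A call has 1 to 20 rows; each row is the pose to reach, as a shift and turn from the pose commanded when the call began, along the tool's axes at that moment; what a row does not reach only later rows make up. A row lasts 1/10 s, in which the tool goes at most 50 mm and 8.59 degrees, less where a joint would pass 70% of its speed; a pose out of reach is approached as far as the arm can. A call with a gripper value outside its range is refused whole. The fingers move at their own pace and stop on an object; the grip force is fixed at half the most. Time passes only in rows, so rows that repeat a pose let the fingers close. It gives the time, the measured TCP pose, the force, the opening and the grip force at its end, in the units of the state.
- state(): the state, without advancing time (a new reading comes with each control period).
- grab_frame(name): name is "scene" or "top" or "wrist"; returns the picture (420x560x3 uint8, red, green, blue); there is no depth.
- get_calibration(name): a dict with "mtx" (3x3 intrinsics, pixels), "R" (3x3) and "t" (3): a world point X has camera coordinates R X + t. Camera axes: x right, y down, z forward; pixel columns grow to the right and rows downward; lengths in m; the calibration is good to about 2 mm. A picture is of the moment at which its call begins: read the wrist's pose just before it. get_calibration takes no time and is no camera call; for the wrist camera it gives the pose at the moment of the call.
- finish_job(): hands the job in; it is judged then, once.
Trained networks look in the newest picture that a camera, given by its name, has taken for a name from the list of things; names that differ only in an ending like _2 or _b are one class to them, and where a whole thing is asked for, a point or a joint stands for the part that bears it (a point fixed in the world has none). Each returns a list of dicts, best first, with "p" (0 to 1); they miss things now and then, are a little off and sometimes report something else, mostly with a low value. They report only what shows in the picture. A call takes as long as a camera call. They do not tell look-alikes from the thing itself.
- find_in(camera, thing): "point" ([x, y, z] in m, in world coordinates, good to about 4 mm: the middle of the surface that is visible of it).
The state is a dict: "time": time; "joint_pos": joint angles; "qvel": joint speeds; "effort": joint torques, N m; "tool_pos": TCP position; "ee_rot": TCP orientation; "force": force on the tool from outside, world axes, zero at the start; "moment": the same for the moment, N m; "width": opening from 0.0 (shut) to 1.0 (fully open); "grip_force": force on a finger pad.
Only numpy, scipy, OpenCV 4.12 (cv2) and the standard library are available. Lean on these libraries where they do the work, as an engineer would, in place of code of your own. Each camera call takes 0.05 s, during which the arm holds its last target. There are 200 camera calls.

### The job

Lock the aluminium front panel into its wooden cradle for polishing: with the fingertips press the long steel spring bar down behind the panel, and while keeping it held down push the panel along the ledges, past the two stop pins, until it is fully home against the end stop. Then let the bar come back up so that the pins stand behind the panel, and draw clear. Only press and push: do not lift the panel, and leave the small things lying around where they are.

Things in the scene. Friction and masses are not known exactly. Their poses are not given: they have to be found in the camera images.
- cradle: Fixed wooden cradle, 280 mm long (local x -180 to +100), 150 mm wide (y), 48 mm high. Origin: on the cabinet top, midway between the stop pins; +x is the way the panel slides, z up. Two ledges, top 34 mm up, 50 to 75 mm either side of the middle; the 100 mm gap between is open from above down to a 10 mm base board. Side guides rise 65 mm from the middle. Nothing else is fixed in the gap.
- end_stop (a point): Middle of the end stop's face, at ledge height (34 mm up), at the cradle's +x end, 89 mm past the pins. The stop is a wooden cross bar 48 mm high. Dark steel lips along both side guides (underside 41 mm up, top 46 mm, reaching in to 57 mm from the middle, from cradle x = -50 to +100 mm) overhang the panel's side edges.
- panel: Loose grey aluminium front panel, 80 mm along its x, 126 mm along y, plate 5 mm thick, about 0.2 kg, lying flat on the two ledges, axes parallel to the cradle's. Origin: centre of its underside. It starts with its centre 58 to 78 mm before (-x of) the pins; against the end stop its centre is 49 mm past them.
- flange (a point): Middle of the outer face of the panel's upturned rear flange, the face to push: 40 mm behind (-x of) the panel's origin and 10 mm above its underside. The flange is 96 mm wide and its top is 17 mm above the panel's underside.
- stop_bar (a joint): How far the sprung steel bar is pressed, m: 0 up, 0.014 at its bottom stop. Flat, 36 mm wide, along the cradle's middle from x = -175 to +14 mm, passing under the panel and open behind it; it goes straight down as one piece wherever pressed. The spring gives about 3 N at the top, 10 N at the bottom and raises it when let go. A fingertip can slide along it while pressing.
- bar_top (a point): Point on the bar's top face, on its middle line, 150 mm before (-x of) the pins; 30 mm above the cabinet top when the bar is up; moves down with the bar.
- pins (a point): Point midway between the tops of the two stop pins that the bar carries (at cradle x = 0, 41 mm either side of the middle, 8 mm thick, 12 mm tall above the bar, nothing between them). With the bar up they stand 8 mm above the ledges and block the panel; with the bar pressed more than 8 mm they are below the panel.
- roller: Black pinch roller standing on end, 26 mm thick, 27 mm high, loose; origin under its centre. Leave alone.
- spindle: Nickel-plated reel spindle standing upright, foot 34 mm wide, 50 mm high, loose; origin under its centre. Leave alone.
- jar: Small white closed jar, 34 mm wide, 36 mm high, loose; origin under its centre. Leave alone.
- stick: Yellow plastic head-cleaning stick lying flat, 130 mm long along its x, 9 mm thick, loose; origin under its middle. Leave alone.
- driver: Screwdriver lying flat, 170 mm long along its x, loose. Leave alone.
- reel: Small tape reel lying flat, 127 mm wide, 12 mm high, loose; origin under its centre. Leave alone.
- brush: Cleaning brush lying flat, 160 mm long along its x, loose. Leave alone.
Mind the look-alikes: they are no part of the job. What is shaped like the panel but red or turquoise is not meant.

How it is judged:
On the way, in this order (a step that is already met when the one before it is completed fails the run):
1. the bar is held down (more than 8.5 mm) with the panel still before the pins (value of joint stop_bar above 0.0085 m and x of panel in the frame of cradle below -0.035 m), for 0.1 s.
2. the bar is still held down with the panel half-way over the pins (value of joint stop_bar above 0.0078 m and x of panel in the frame of cradle between -0.02 and 0.03 m), for 0.1 s.
At the end, for the whole second after the job is handed in: The panel lies flat and at rest on the ledges, within 3 mm of the end stop, and the bar is back up (within 2 mm) with its pins standing behind the panel (x of panel in the frame of cradle between 0.046 and 0.052 m and value of joint stop_bar below 0.002 m and z of panel in the frame of cradle between 0.032 and 0.0365 m and angle between panel's own z axis and vertical below 0.05 rad and angle between the x axis of panel and the x axis of cradle, either way round below 0.06 rad and linear speed of panel below 0.01 m/s); the robot touches nothing.
It fails at once if the bar is let up while the panel is over the pins (x of panel in the frame of cradle between -0.028 and 0.028 m and value of joint stop_bar below 0.0072 m).
It fails at once if the panel is lifted (6 mm off the ledges) or tipped (z of panel in the frame of cradle above 0.04 m or angle between panel's own z axis and vertical above 0.2 rad).
It fails at once if a small thing lying around is moved more than 20 mm (distance of any of roller, spindle, jar, stick, driver, reel, brush from where it was at the start of the episode above 0.02 m).
It also fails if it takes over 38 s, if anything falls off the work surface, if the arm or the gripper's body presses on something with over 40 N, if the wrist force passes 120 N, or if a joint passes its speed limit or range.

## Working session

There is one attempt and no reset: what is moved stays moved. The work goes in short steps, Python scripts to look and compute and a shell command to move; the robot and the scene stay as the last step left them, time stands still between calls to the robot, and variables do not carry over. Pictures are saved under pics/ and viewed, at most 10 in all, crops included, and the job is handed in when it is done.

```bash
mkdir -p pics
python3 - <<'E'
from cell import *
import cv2
s=state();print(s)
print(grip_point_offset)
for c in("scene","top"):
    f=grab_frame(c);cv2.imwrite(f"pics/{c}0.png",f[:,:,::-1])
    for n in("cradle","panel","flange","stop_bar","bar_top","pins","end_stop"):
        print(c,n,find_in(c,n)[:3])
E
```

```text
{'time': 0.0, 'joint_pos': array([-1.49630419e+00,  2.63552394e-01, -4.89337961e-02,  1.25943542e+00,
        1.20217221e-05,  1.41548764e+00]), 'qvel': array([ 0.00119892, -0.00138894,  0.00089879, -0.00112408, -0.00205752,
        0.00066105]), 'effort': array([-2.24702003e-04, -6.37601495e+01,  3.84576416e+01,  1.34129197e-02,
       -1.33424674e-04, -4.81837077e-06]), 'tool_pos': array([ 0.11955871, -0.51091165,  0.23081099]), 'ee_rot': array([-3.11976118e+00, -3.60047685e-01, -9.02416499e-05]), 'force': array([-0.53655022,  0.01863957,  0.97556229]), 'moment': array([-0.01829659, -0.00091005, -0.01432255]), 'grip_force': 0.0, 'width': 0.9979149574127747}
0.0187
scene cradle [{'point': [0.5926, 0.0593, 0.0287], 'p': 0.92}, {'point': [0.5776, -0.0408, 0.029], 'p': 0.19}]
scene panel [{'point': [0.2479, -0.2858, 0.0077], 'p': 0.95}, {'point': [0.3437, -0.1302, -0.0002], 'p': 0.94}, {'point': [0.3435, 0.0574, 0.0062], 'p': 0.9}]
scene flange [{'point': [0.3449, 0.0578, 0.0055], 'p': 0.98}, {'point': [0.3084, 0.2723, 0.0028], 'p': 0.98}, {'point': [0.5804, 0.0072, 0.0395], 'p': 0.87}
[... 355 characters left out ...]
adle [{'point': [0.581, 0.067, 0.0316], 'p': 0.65}, {'point': [0.5826, -0.034, 0.0297], 'p': 0.51}]
top panel [{'point': [0.3081, 0.2751, 0.0015], 'p': 0.85}, {'point': [0.3442, 0.0504, 0.0027], 'p': 0.75}, {'point': [0.2854, -0.293, 0.0061], 'p': 0.74}]
top flange [{'point': [0.344, 0.0551, 0.0017], 'p': 0.94}, {'point': [0.5847, 0.0082, 0.0383], 'p': 0.9}, {'point': [0.3038, 0.2754, 0.0027], 'p': 0.9}]
top stop_bar [{'point': [0.5768, -0.0349, 0.0339], 'p': 0.85}]
top bar_top [{'point': [0.5814, -0.0333, 0.0314], 'p': 0.78}]
top pins [{'point': [0.5791, -0.0388, 0.027], 'p': 0.84}]
top end_stop [{'point': [0.5832, 0.0634, 0.0264], 'p': 0.76}, {'point': [0.4657, 0.0802, 0.0208], 'p': 0.21}]
```

View pics/scene0.png

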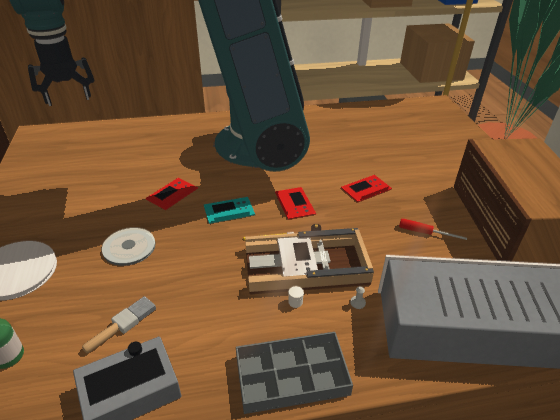

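View pics/top0.png

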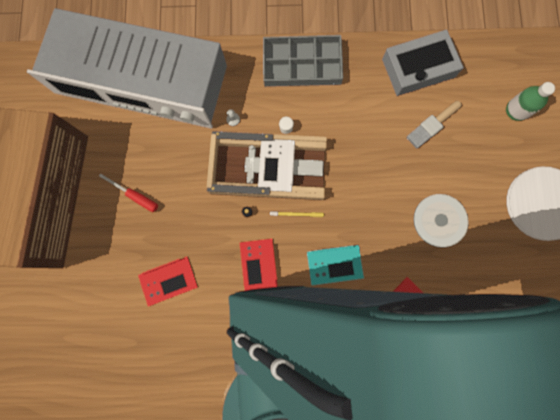

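The panel in the cradle is at top px (277,165) with the white face. The end stop is at the left (212,165) and the bare bar at the right (310,168). Cradle +x is roughly world +y. Next I'll rectify the view at ledge height for a precise pose.

```bash
cat > h.py <<'E'
from cell import *
import numpy as np, cv2
def P(c,X):
    k=get_calibration(c);X=np.atleast_2d(X).astype(float)
    return cv2.projectPoints(X,cv2.Rodrigues(np.array(k["R"]))[0],np.array(k["t"],float),np.array(k["mtx"],float),None)[0][:,0]
def rect(f,c,z,cx,cy,w,h,s):
    # output: right = -y world, up = +x ; s px per m
    W=np.array([[cx+h/2,cy+w/2,z],[cx+h/2,cy-w/2,z],[cx-h/2,cy-w/2,z],[cx-h/2,cy+w/2,z]])
    d=np.float32([[0,0],[w*s,0],[w*s,h*s],[0,h*s]])
    return cv2.warpPerspective(f,cv2.getPerspectiveTransform(P(c,W).astype(np.float32),d),(int(w*s),int(h*s)),flags=cv2.INTER_CUBIC)
E
python3 - <<'E'
from h import *
f=grab_frame("top")
im=rect(f,"top",0.048,0.585,0.02,0.36,0.24,2200)
for i in range(-3,4):
    y=0.02+i*.05; u=int((0.2-y)*2200); 
    cv2.line(im,(u,0),(u,8),(0,255,0),2);cv2.putText(im,f"{y:.2f}",(u-18,22),0,.45,(0,255,0),1)
for x in(.5,.55,.6,.65):
    v=int((0.705-x)*2200);cv2.line(im,(0,v),(8,v),(0,255,0),2);cv2.putText(im,f"{x:.2f}",(10,v+4),0,.45,(0,255,0),1)
cv2.imwrite("pics/rect.png",im[:,:,::-1])
k=get_calibration("top");print(-np.array(k["R"]).T@k["t"])
for n in("roller","spindle","jar","stick"):print(n,find_in("top",n)[:2])
E
```

```text
[ 0.32343731 -0.01613033  1.00496562]
roller [{'point': [0.5847, 0.064, 0.0251], 'p': 0.51}, {'point': [0.4626, -0.0423, 0.0028], 'p': 0.5}]
spindle [{'point': [0.7042, 0.1164, 0.0082], 'p': 0.53}]
jar [{'point': [0.6861, -0.019, 0.0393], 'p': 0.44}]
stick [{'point': [0.4616, -0.0405, 0.0051], 'p': 0.74}]
```

View pics/rect.png

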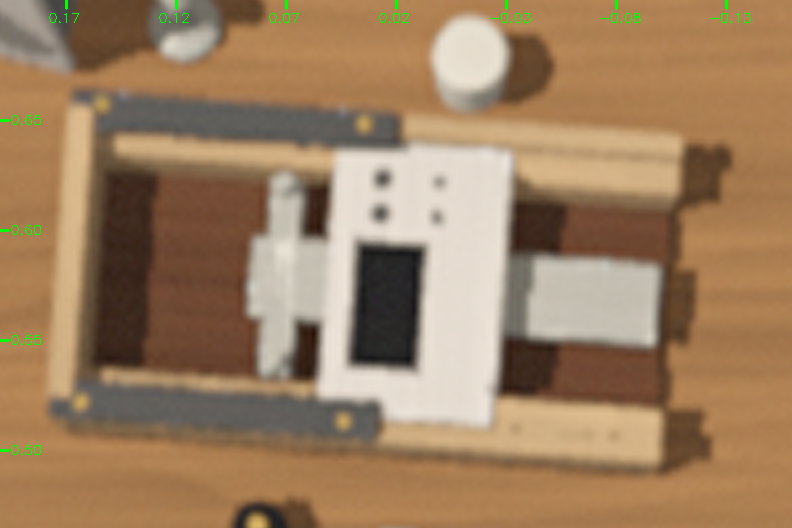

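The cradle origin is about (0.583, 0.073) with a heading of about 86°. The panel centre is near local -62 mm and the flange near -102 mm. I'll refine the pose by overlaying the model, and start the approach.

```bash
python3 -m creep '[0,10.8,-6.4,1.5,0,0,-72.7, 0,10.8,-6.4,1.5,0,0,-72.7, 0,10.8,-6.4,1.5,0,0,-72.7, 0,10.8,-6.4,1.5,0,0,-72.7, 0,10.8,-6.4,1.5,0,0,-72.7, 0,10.8,-6.4,1.5,0,0,-72.7, 0,10.8,-6.4,1.5,0,0,-72.7, 0,10.8,-6.4,1.5,0,0,-72.7, 0,10.8,-6.4,1.5,0,0,-72.7, 0,10.8,-6.4,1.5,0,0,-72.7, 0,10.8,-6.4,1.5,0,0,-72.7, 0,10.8,-6.4,1.5,0,0,-72.7, 0,10.8,-6.4,1.5,0,0,-72.7, 0,10.8,-6.4,1.5,0,0,-72.7, 0,10.8,-6.4,1.5,0,0,-72.7, 0,10.8,-6.4,1.5,0,0,-72.7, 0,10.8,-6.4,1.5,0,0,-72.7, 0,10.8,-6.4,1.5,0,0,-72.7, 0,10.8,-6.4,1.5,0,0,-72.7, 0,10.8,-6.4,1.5,0,0,-72.7]'
cat >> h.py <<'E'
O=np.array([.583,.0727,0]);H=np.radians(85.9)
def L(p): # cradle local -> world
    p=np.atleast_2d(p).astype(float);c,s=np.cos(H),np.sin(H)
    return O+np.c_[c*p[:,0]-s*p[:,1],s*p[:,0]+c*p[:,1],p[:,2]]
def tocradle(w):
    d=np.array(w)-O;c,s=np.cos(H),np.sin(H);return np.array([c*d[0]+s*d[1],-s*d[0]+c*d[1],d[2]])
def tool():
    s=state();R=cv2.Rodrigues(np.array(s["ee_rot"]))[0]
    return s,R
E
python3 - <<'E'
from h import *
s,R=tool();print(s["time"],s["tool_pos"],tocradle(s["tool_pos"]),s["width"]);print(R.round(3))
f=grab_frame("wrist").copy()
def poly(p,col):cv2.polylines(f,[P("wrist",L(p)).round().astype(int)],True,col,1)
poly([[-.18,-.075,.048],[.1,-.075,.048],[.1,.075,.048],[-.18,.075,.048]],(0,255,0))
poly([[-.175,-.018,.03],[.014,-.018,.03],[.014,.018,.03],[-.175,.018,.03]],(255,0,255))
poly([[-.102,-.048,.051],[-.102,.048,.051],[-.102,.048,.034],[-.102,-.048,.034]],(255,0,0))
cv2.imwrite("pics/w1.png",f[:,:,::-1])
E
```

```text
time: 3.05
tool_pos: [0.5723, -0.0769, 0.1564]
ee_rot: [2.301, 2.139, 0.0]
force: [0.5, -0.9, -0.3]
width: 0.0
grip_force: 0.0
3.05 [ 0.57234724 -0.07689741  0.15642281] [-1.49976207e-01 -7.03348664e-05  1.56422812e-01] 0.00045172343331487905
[[ 0.073  0.997  0.   ]
 [ 0.997 -0.073 -0.   ]
 [-0.     0.    -1.   ]]
```

View pics/w1.png

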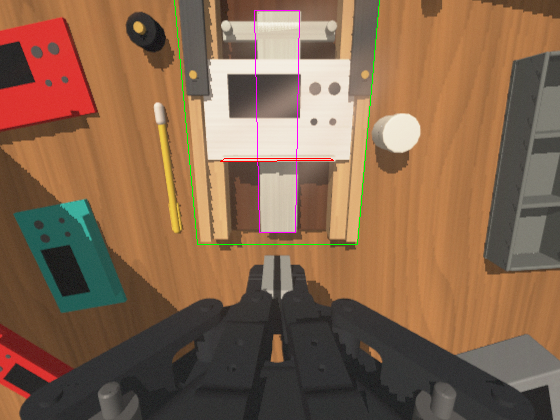

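The overlay fits: the cradle outline, the bar and the flange line (row 160) all match. The closed fingers sit at cradle x = -150 mm on the middle line, so I'll press the bar next.

```bash
python3 -m creep '[0,0,0,0.6,0,0,0, 0,0,0,1.2,0,0,0, 0,0,0,1.8,0,0,0, 0,0,0,2.2,0,0,0, 0,0,0,2.4,0,0,0, 0,0,0,2.5,0,0,0, 0,0,0,2.6,0,0,0, 0,0,0,2.68,0,0,0, 0,0,0,2.74,0,0,0, 0,0,0,2.78,0,0,0, 0,0,0,2.78,0,0,0, 0,0,0,2.78,0,0,0]'
python3 - <<'E'
from h import *
s,R=tool();print(s["time"],tocradle(s["tool_pos"]),s["force"])
f=grab_frame("wrist");cv2.imwrite("pics/w2.png",f[:,:,::-1])
E
```

```text
time: 4.3
tool_pos: [0.5728, -0.0767, 0.0183]
ee_rot: [2.299, 2.139, 0.001]
force: [-2.9, 1.0, 9.2]
width: -0.001
grip_force: 4.2
4.3 [-0.1497547  -0.00054393  0.01829812] [-2.87458085  0.9689793   9.19713589]
```

View pics/w2.png

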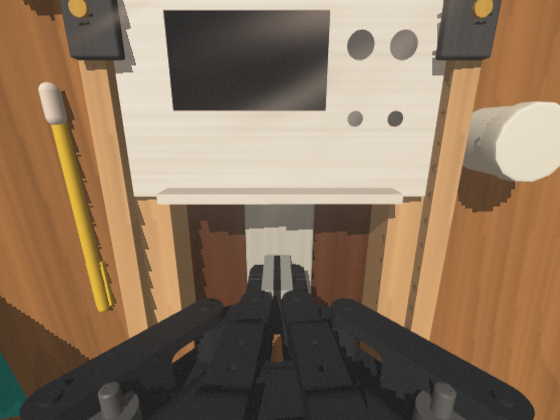

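The bar is pressed 11.7 mm at about 9 N and the panel is untouched. The fingertips are on the bar, with the flange at row 197. Now I'll slide forward and push.

```bash
python3 -m creep '[0,0.15,0,0.03,0,0,0, 0,0.3,0,0.03,0,0,0, 0,0.45,0,0.03,0,0,0, 0,0.6,0,0.03,0,0,0, 0,0.66,0,0.03,0,0,0, 0,0.72,0,0.03,0,0,0, 0,0.78,0,0.03,0,0,0, 0,0.84,0,0.03,0,0,0, 0,0.9,0,0.03,0,0,0, 0,0.97,0,0.03,0,0,0, 0,1.04,0,0.03,0,0,0, 0,1.11,0,0.03,0,0,0, 0,1.18,0,0.03,0,0,0, 0,1.18,0,0.03,0,0,0]'
python3 - <<'E'
from h import *
s,R=tool();print(s["time"],tocradle(s["tool_pos"]),s["force"],s["moment"])
f=grab_frame("wrist").copy()
for fx in(-.09,-.085,-.08):cv2.polylines(f,[P("wrist",L([[fx,-.048,.051],[fx,.048,.051]])).round().astype(int)],True,(255,0,0),1)
cv2.imwrite("pics/w3.png",f[:,:,::-1])
E
```

```text
time: 5.75
tool_pos: [0.5783, -0.0184, 0.0173]
ee_rot: [2.297, 2.137, 0.002]
force: [-0.4, -3.2, 9.3]
width: -0.002
grip_force: 4.5
5.75 [-0.0912282  -0.00182656  0.01732877] [-0.37731184 -3.22679983  9.30045607] [-0.71723535  0.02896458 -0.02723715]
```

View pics/w3.png

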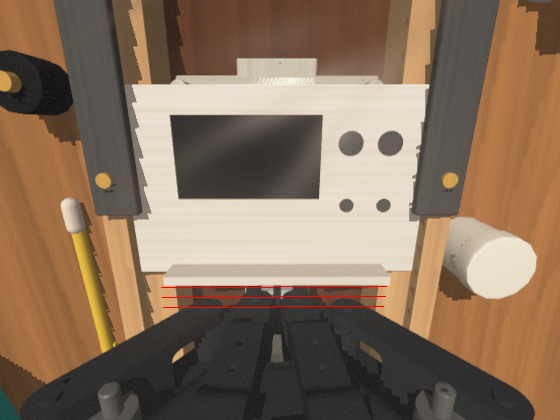

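Contact was made with only a light push force, and the panel is straight with the flange at about -78 mm. The finger contact offset is about 13 mm, so about 87 mm (1.75 units) remains.

```bash
python3 -m creep '[0,0.08,0,0.01,0,0,0, 0,0.16,-0.01,0.01,0,0,0, 0,0.24,-0.02,0.01,0,0,0, 0,0.32,-0.02,0.01,0,0,0, 0,0.4,-0.02,0.01,0,0,0, 0,0.48,-0.02,0.01,0,0,0, 0,0.56,-0.02,0.01,0,0,0, 0,0.64,-0.02,0.01,0,0,0, 0,0.72,-0.02,0.01,0,0,0, 0,0.8,-0.02,0.01,0,0,0, 0,0.88,-0.02,0.01,0,0,0, 0,0.96,-0.02,0.01,0,0,0, 0,1.04,-0.02,0.01,0,0,0, 0,1.12,-0.02,0.01,0,0,0, 0,1.2,-0.02,0.01,0,0,0, 0,1.28,-0.02,0.01,0,0,0, 0,1.36,-0.02,0.01,0,0,0, 0,1.44,-0.02,0.01,0,0,0, 0,1.52,-0.02,0.01,0,0,0, 0,1.6,-0.02,0.01,0,0,0]'
python3 - <<'E'
from h import *
s,R=tool();print(s["time"],tocradle(s["tool_pos"]),s["force"],s["moment"])
E
```

```text
time: 7.8
tool_pos: [0.5831, 0.0612, 0.0169]
ee_rot: [2.298, 2.136, 0.002]
force: [-0.7, -7.8, 9.6]
width: 0.001
grip_force: 5.3
7.8 [-0.01144682 -0.00089181  0.01687082] [-0.69183258 -7.82954584  9.55257209] [-1.52849073  0.07722308  0.03835342]
```

```bash
python3 -m creep '[0,0.04,0,0,0,0,0, 0,0.08,0,0,0,0,0, 0,0.11,0,0,0,0,0, 0,0.14,0,0,0,0,0, 0,0.17,0,0,0,0,0, 0,0.17,0,0,0,0,0]'
python3 - <<'E'
from h import *
s,R=tool();print(s["time"],tocradle(s["tool_pos"]),s["force"],s["moment"])
E
```

```text
time: 8.4
tool_pos: [0.5836, 0.0698, 0.0168]
ee_rot: [2.298, 2.137, 0.002]
force: [-0.7, -6.0, 9.8]
width: 0.002
grip_force: 5.6
8.4 [-0.00288833 -0.00078512  0.01682311] [-0.71410838 -6.00966124  9.8465606 ] [-1.21353684  0.08481961  0.00781728]
```

No stop contact yet, so I'll continue in small steps until the force rises.

```bash
python3 -m creep '[0,0.02,0,0,0,0,0, 0,0.04,0,0,0,0,0, 0,0.05,0,0,0,0,0, 0,0.06,0,0,0,0,0, 0,0.06,0,0,0,0,0]'
python3 - <<'E'
from h import *
s,R=tool();print(s["time"],tocradle(s["tool_pos"]),s["force"],s["moment"])
f=grab_frame("wrist").copy()
for fx in(.009,):cv2.polylines(f,[P("wrist",L([[fx,-.048,.051],[fx,.048,.051]])).round().astype(int)],True,(255,0,0),1)
cv2.polylines(f,[P("wrist",L([[.089,-.065,.039],[.089,.065,.039]])).round().astype(int)],True,(0,255,0),1)
cv2.imwrite("pics/w4.png",f[:,:,::-1])
E
```

```text
time: 8.9
tool_pos: [0.5835, 0.0699, 0.0169]
ee_rot: [2.297, 2.132, -0.005]
force: [-3.9, -28.1, 13.0]
width: -0.003
grip_force: 18.3
8.9 [-0.00277382 -0.00074236  0.01690403] [ -3.87899373 -28.1087358   12.95408791] [-5.07137936  0.57782326  0.07177994]
```

View pics/w4.png

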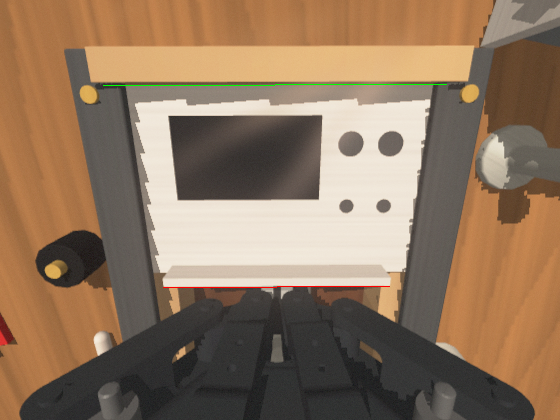

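The force rose to 28 N with no further motion, and the flange lies on the predicted home line (row 287), so the panel is home. I'll back off slightly with the bar held, then rise.

```bash
python3 -m creep '[0,-0.04,0,0,0,0,0, 0,-0.08,0,0,0,0,0, 0,-0.14,0,0,0,0,0, 0,-0.2,0,0,0,0,0, 0,-0.2,0,-0.08,0,0,0, 0,-0.2,0,-0.16,0,0,0, 0,-0.2,0,-0.24,0,0,0, 0,-0.2,0,-0.32,0,0,0, 0,-0.2,0,-0.5,0,0,0, 0,-0.2,0,-1,0,0,0, 0,-0.2,0,-1.8,0,0,0, 0,-0.2,0,-2.4,0,0,0, 0,-1.0,0,-2.6,0,0,0, 0,-1.5,0,-2.6,0,0,0, 0,-1.5,0,-2.6,0,0,0]'
python3 - <<'E'
from h import *
s,R=tool();print(s["time"],tocradle(s["tool_pos"]),s["force"])
f=grab_frame("wrist").copy()
def pl(p,c):cv2.polylines(f,[P("wrist",L(p)).round().astype(int)],True,c,1)
pl([[.009,-.048,.051],[.009,.048,.051]],(255,0,0))
pl([[0,-.041,.042],[0,.041,.042]],(0,255,0))
cv2.imwrite("pics/w5.png",cv2.resize(f[:260,120:440,::-1],None,fx=2,fy=2))
E
```

```text
time: 10.45
tool_pos: [0.5769, -0.0037, 0.1462]
ee_rot: [2.302, 2.136, -0.0]
force: [-0.2, 0.7, -0.5]
width: 0.001
grip_force: 0.0
10.45 [-0.07668744  0.00062767  0.14615724] [-0.16945767  0.72543632 -0.54917697]
```

View pics/w5.png

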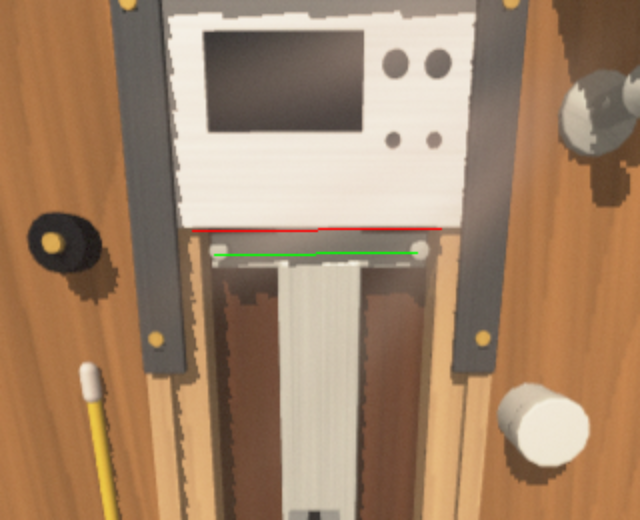

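Both pins stand at the "up" prediction (the green line) behind the flange, which is on its home line. The roller, jar and stick look undisturbed, so I'm handing in.

```bash
python3 -c "from cell import *;print(finish_job())"
```

```text
the job is handed in; nothing more can be done
None
```

I handed the job in: the last wrist view showed the panel home against the end stop, the pins up behind it and the arm clear; no verdict came back.

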